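# Shift the tube roller mixer into third and switch it on

## Task

The roller mixer with the blood sample tubes is switched off and its gear lever stands in the left-hand leg of the H gate. With the fingertips or the outside of the fingers, push the lever through the gate: to the cross channel, across to the right, then forward (away from you) fully home into the far right slot, which is third; only then press the raised far half of the rocker switch down to start the mixer, and take the hand clear. Do not grasp or force anything, and leave the tubes on the rollers and everything standing around where they are.

Things in the scene. Friction and masses are not known exactly. Their poses are not given: they have to be found in the camera images.
- mixer: cream bench tube roller mixer, fixed, 250 deep (x) x 360 wide (y) x 100 mm high. Origin: centre of the underside, on the table top; x points away from the operator, y to the operator's left, z up. Near part: a level console, top z = 84 mm, x = -125 to -17 mm; behind it four black rollers along y at x = 8, 40, 72, 104 mm (axis z 85, radius 11.5) between end cheeks 100 mm high.
- gate (a point): middle of the H gate, on top of its steel plate, at x -70, y -80, z 88 mm of the mixer. Two legs 13 mm wide, 13 mm to its left (+y) and right (-y), run along x to 22 mm ahead and 22 mm back; a 13 mm wide cross channel along y through this point joins them. First slot = far left, second = near left, third = far right, fourth = near right. The tongues between the slots have round noses.
- knob (a point): centre of the black ball (28 mm) on the gear lever, a 9 mm steel rod. It tilts about a point 57 mm below point gate; ball centre 117 mm from there, 60 mm above the plate if upright. Home in third it is 35 mm ahead and 26 mm right of point gate, 54 mm above it; in the channel at a leg's end 26 mm to the side. The lever stays where left; pushing the ball takes about 3 N, more against the gate.
- lever_side (a joint): sideways tilt of the gear lever, rad: 0 middle, positive to the operator's right (-y of the mixer); about -0.23 in the left leg, +0.23 in the right leg (play 0.035 either way).
- lever_fore (a joint): fore-and-aft tilt of the gear lever, rad: 0 in the middle of the cross channel (play there 0.035 either way), positive forward; about +0.30 against the end of a far slot, -0.30 against the end of a near slot. Starts anywhere between about -0.27 and 0.
- rocker (a joint): black rocker switch 50 mm long (x), 26 mm wide, on the console 180 mm left of the gate; pivot at its middle (mixer x -70, y 100, z 99 mm). rad: 0 = off, far half raised; grows as the far half is pressed; 0.34 = on, far half fully down, stays there. Takes about 2 N at the far half. Bezel below it 64 x 40 mm, top z = 89 mm.
- rocker_far (a point): on the top face of the rocker's far half, 19 mm forward of its pivot: the place to press. When off it stands about 107 mm above the table; it goes down about 6 mm.
- sample_1: stoppered sample tube, 16 mm diameter (stopper 18), 101 mm long, lying along the mixer's y in the first valley between the rollers, nearest the console; top at z = 104 mm. Origin: its centre. Not to be touched.
- sample_2: the like in the second valley
- sample_3: the like in the third valley
- slide_box: standing cardboard box 35 x 83 x 60 mm, left of the mixer; origin: centre of the underside
- reagent_drops: dropper bottle 25 x 25 x 64 mm, in front of the mixer at the left; origin: centre of the underside
- waste_jar: glass jar with steel lid, 58 x 58 x 80 mm, right of the mixer; origin: centre of the underside
- dish: glass Petri dish 69 x 69 x 16 mm, right of the mixer; origin: centre of the underside
- timer: round bench timer 68 x 68 x 40 mm; origin: centre of the underside
- pen: ball pen, 143 mm long; origin: its middle, underside

How it is judged:
By the outcome, as a careful person would: the job done as asked, in the order asked, and still so for the second after the job is handed in, with the robot touching nothing.
It also fails if it takes over 51 s, if anything falls off the work surface, if the arm or the gripper's body presses on something with over 40 N, if the wrist force passes 120 N, or if a joint passes its speed limit or range.

## Robot

A 6-joint arm with a two-finger parallel gripper is mounted at the origin on a cart in front of the work surface, level with it; the furniture and walls round the work are solid. World frame = base frame: x ahead of the robot, y to its left, z up, the work surface at z = 0. Lengths are in m, angles in degrees, forces in N, time in s.
With the tool pointing down it reaches from about 0.4 to 0.925 m from the base axis. Payload 3.4 kg.
Tool frame: the origin (TCP) lies between the finger pads; the fingertips stand 22 mm ahead of it and the grasp point (between the pads) lies 3 mm ahead of it; z points along the fingers, y is the line along which they close (so a half turn about z gives the same grasp; the last joint's range is limited). The gripper opens to 85 mm and grips with 20 to 120 N. Pads are 22 mm wide; open, the fingers measure 114 mm over their backs; the gripper's body (76 mm by 85 mm) begins 54 mm behind the grasp point. The pads swing forward as they close: fully open they stand 13 mm farther back than shut.
Start: joints at [69.185, 17.578, 86.31, -0, 76.112, -4.211], TCP at [0.164, 0.551, 0.253] pointing down, gripper open.
Joint ranges: [-179.03, 179.03], [-60, 130.46], [8.19, 133.38], [-81.62, 261.62], [5.75, 156.47], [-153.77, 153.77]. Speed limits (degrees/s): [147.25, 147.25, 180, 180, 180, 180].

## Interface

Orientations are given as [roll, pitch, yaw] about the fixed x, y, z axes, in that order (R = Rz(yaw) Ry(pitch) Rx(roll)).
In Python, from cell import ctrl gives the robot as it stands. The module is installed in compiled form; this text tells all that it offers.
- The arm moves only by the shell command python3 -m jog 'ROWS' [OPENING] [FORCE]. ROWS is JSON, a list of rows, each an object of numbers: "dx", "dy", "dz": the shift along the tool's x, y, z in units of 0.06 m (1.0 is 0.06 m); "rx", "ry", "rz": the turn, a rotation vector about the tool's x, y, z in units of 0.15 rad (1.0 is 0.15 rad). A call has exactly 10 rows; each row shifts and turns the commanded pose from where the row before left it, along the tool's axes as they then stand; what a row does not reach is not made up. A row lasts 1/8 s, in which the tool goes at most 62.5 mm and 10.7 degrees, less where a joint would pass 70% of its speed; a pose out of reach is approached as far as the arm can. A call with a number of a shift or a turn outside -1 to 1 is refused whole. A call with a gripper value outside its range is refused whole. OPENING is the gripper's target within -1 to 1 (shut at 1, half-way at 0, fully open at -1), set as the call begins (- or left out, the last holds). The fingers move at their own pace and stop on an object; FORCE is the grip in N (left out, the last holds). Time passes only in rows, so rows that do not move let the fingers close, or fill a call up. It gives the time, the measured TCP pose, the force, the opening and the grip force at its end, in the units of the state.
- ctrl.read_state(): the state, without advancing time (a new reading comes with each control period).
- ctrl.read_camera(name): name is "side" or "top" or "wrist"; returns a dict with "frame" (384x512x3 uint8, red, green, blue), "vfov" (degrees; the focal length in pixels is half the picture's height over the tangent of half this angle, whatever the lens; pixels are square), "cx", "cy" (the principal point, pixels), "rvec" (rotation vector, rad) and "tvec" (3), from world to camera coordinates, as OpenCV has them. Camera axes: x right, y down, z forward; pixel columns grow to the right and rows downward; lengths in m; the calibration is good to about 2 mm. A picture is of the moment at which its call begins. There is no depth.
- ctrl.job_done(): hands the job in; it is judged then, once.
Trained networks look in the newest picture that a camera, given by its name, has taken for a name from the list of things; names that differ only in an ending like _2 or _b are one class to them, and where a whole thing is asked for, a point or a joint stands for the part that bears it (a point fixed in the world has none). Each returns a list of dicts, best first, with "confidence" (0 to 1); they miss things now and then, are a little off and sometimes report something else, mostly with a low value. They report only what shows in the picture. A call takes as long as a camera call.
- ctrl.search_frame(camera, label): "point" ([x, y, z] in m, in the coordinates of the camera as it stood for that picture, good to about 4 mm: the middle of the surface that is visible of it).
- ctrl.place_of(camera, label): "point" ([x, y, z] in m, in the coordinates of the camera as it stood for that picture, good to about 4 mm: a listed point, or the origin of a listed thing).
The state is a dict: "time_s": time; "q": joint angles; "qd": joint speeds; "tau": joint torques, N m; "tcp_pos": TCP position; "tcp_rot": TCP orientation; "force": force on the tool from outside, world axes, zero at the start; "torque": the same for the moment, N m; "opening": finger opening in m; "finger_force": force on a finger pad.
Only numpy, scipy, OpenCV 4.12 (cv2) and the standard library are available. Lean on these libraries where they do the work, as an engineer would, in place of code of your own. Each camera call takes 0.05 s, during which the arm holds its last target. There are 200 camera calls.

## Working session

There is one attempt and no reset: what is moved stays moved. The work goes in short steps, Python scripts to look and compute and a shell command to move; the robot and the scene stay as the last step left them, time stands still between calls to the robot, and variables do not carry over. Pictures are saved under pics/ and viewed, at most 10 in all, crops included, and the job is handed in when it is done.

```bash
mkdir -p pics
cat > h.py <<'E'
from cell import ctrl
import numpy as np, cv2
def cam(n):
    c=ctrl.read_camera(n); R=cv2.Rodrigues(np.array(c["rvec"],float))[0]; return c,R,np.array(c["tvec"],float).ravel()
def world(R,t,p): return R.T@(np.array(p)-t)
def proj(c,R,t,P):
    f=c["frame"].shape[0]/2/np.tan(np.radians(c["vfov"])/2); p=R@np.array(P)+t
    return np.array([c["cx"]+f*p[0]/p[2],c["cy"]+f*p[1]/p[2]])
E
python3 - <<'E'
from h import *
s=ctrl.read_state();print(s["time_s"],s["tcp_pos"],s["tcp_rot"],s["opening"])
ims=[]
for n in("side","top"):
    c,R,t=cam(n);ims.append(c["frame"]);print(n,c["vfov"],"pos",(-R.T@t).round(3))
    for l in("mixer","gate","knob","rocker_far","sample_1","slide_box","reagent_drops","waste_jar","timer","pen","dish"):
        r=ctrl.place_of(n,l)
        for d in r[:3 if l=="sample_1" else 1]:
            w=world(R,t,d["point"]);print(l,round(d["confidence"],2),w.round(3),proj(c,R,t,w).round())
    cv2.imwrite(f"pics/{n}0.png",cv2.cvtColor(c["frame"],cv2.COLOR_RGB2BGR))
E
```

```text
0.0 [0.16412529 0.55041297 0.25237685] [-1.79884115e+02 -8.23978109e-03  1.63393862e+02] 0.08510820914429643
side 50.40041142606373 pos [ 0.563 -0.953  0.947]
gate 0.64 [ 0.569 -0.122  0.087] [253. 237.]
knob 0.67 [ 0.539 -0.098  0.139] [242. 218.]
rocker_far 0.55 [0.547 0.062 0.108] [245. 191.]
sample_1 0.65 [ 0.66  -0.101  0.096] [283. 229.]
sample_1 0.65 [0.694 0.025 0.096] [291. 201.]
sample_1 0.49 [ 0.681 -0.054  0.093] [289. 219.]
slide_box 0.72 [ 0.604  0.228 -0.005] [261. 186.]
reagent_drops 0.73 [ 0.711 -0.272 -0.002] [304. 297.]
waste_jar 0.69 [ 0.713 -0.269 -0.006] [304. 297.]
timer 0.75 [ 0.504  0.386 -0.002] [235. 161.]
pen 0.74 [ 0.487 -0.408 -0.002] [221. 343.]
dish 0.76 [ 0.58  -0.269 -0.001] [257. 297.]
top 52.37485749243113 pos [ 0.373 -0.008  1.221]
mixer 0.63 [ 0.616 -0.021  0.001] [258. 189.]
gate 0.75 [ 0.568 -0.118  0.089] [291. 199.]
knob 0.61 [ 0.536 -0.101  0.142] [287. 207.]
rocker_far 0.49 [0.545 0.061 0.104] [230. 206.]
sample_1 0.62 [0.697 0.033 0.1  ] [240. 156.]
sample_1 0.54 [ 0.684 -0.053  0.097] [269. 161.]
sample_1 0.45 [ 0.658 -0.099  0.09 ] [285. 169.]
slide_box 0.72 [0.605 0.235 0.001] [178. 193.]
reagent_drops 0.58 [ 0.657 -0.099  0.088] [285. 170.]
waste_jar 0.58 [ 0.71  -0.267  0.004] [335. 160.]
timer 0.81 [ 0.504  0.389 -0.002] [128. 224.]
pen 0.67 [ 0.484 -0.406  0.   ] [382. 230.]
dish 0.57 [ 0.578 -0.272 -0.002] [337. 201.]
```

Run:
```python
import cv2,numpy as np
a=cv2.imread("pics/top0.png")[110:290,120:400];a=cv2.resize(a,None,fx=2.85,fy=2.85,interpolation=cv2.INTER_CUBIC);cv2.imwrite("pics/topc.png",a)
a=cv2.imread("pics/side0.png")[120:320,180:400];a=cv2.resize(a,None,fx=3,fy=3,interpolation=cv2.INTER_CUBIC);cv2.imwrite("pics/sidec.png",a)
```

```text
(no output)
```

View pics/topc.png

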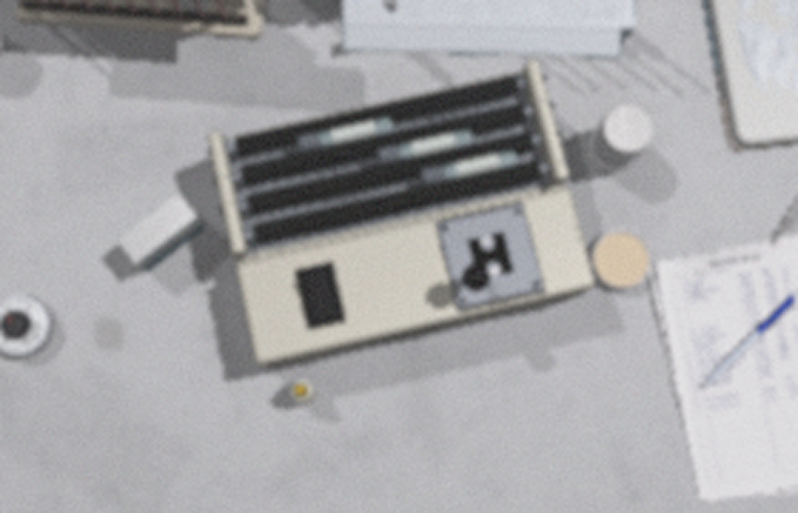

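View pics/sidec.png

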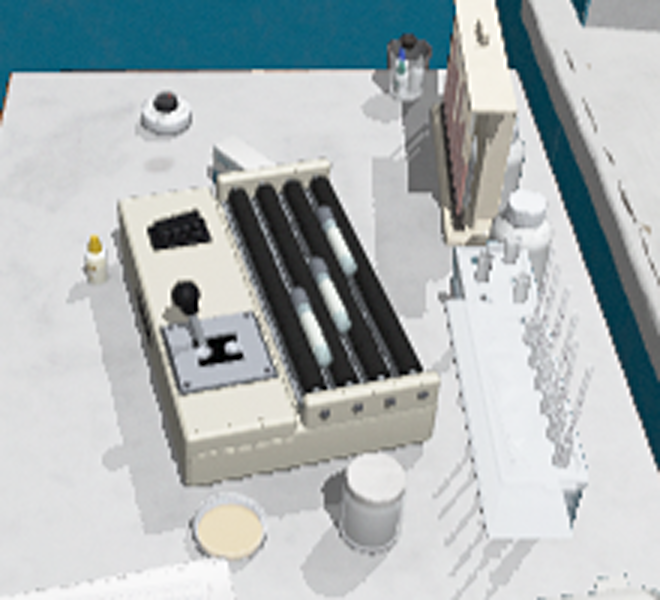

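```bash
python3 -m jog '[{"rz":1},{"rz":1},{"rz":1},{"rz":1},{"rz":1},{"rz":1},{"rz":1},{"rz":0.06},{"dx":-0.74,"dy":0.67},{"dx":-0.74,"dy":0.67}]' 1 20
python3 -m jog '[{"dx":-0.74,"dy":0.67},{"dx":-0.74,"dy":0.67},{"dx":-1},{"dx":-1},{"dx":-1},{"dx":-1},{"dx":-1},{"dx":-1},{"dx":-1},{"dx":-1}]'
cat >> h.py <<'E'
from scipy.spatial.transform import Rotation as Ro
def tip(G=(.5685,-.120),yaw=12.7):
    s=ctrl.read_state(); R=Ro.from_euler('xyz',s["tcp_rot"],degrees=True).as_matrix(); p=np.array(s["tcp_pos"]); d=p[:2]-G; a=np.radians(yaw)
    print("t",round(s["time_s"],2),"tcp",p.round(4),"rot",np.round(s["tcp_rot"],1),"gate-rel fore,left",(1e3*np.array([d@[np.cos(a),np.sin(a)],d@[-np.sin(a),np.cos(a)]])).round(1),"F",np.round(s["force"],1),"op",round(s["opening"],4))
E
python3 -c "
from h import *
tip()
for n in('wrist','top','side'):
    c,R,t=cam(n)
    cv2.imwrite(f'pics/{n}1.png',cv2.cvtColor(c['frame'],cv2.COLOR_RGB2BGR))
    for l in('gate','knob','rocker_far'):
        for d in ctrl.place_of(n,l)[:1]: print(n,l,round(d['confidence'],2),world(R,t,d['point']).round(4))
"
```

```text
t 1.2 tcp [0.1643 0.551  0.2533] rot [-180.     0.   163.4] gate-rel fore,left [-246.8  743.5] F [-0.3  0.3 -0.4] op 0.0858
top gate 0.78 [ 0.5689 -0.1186  0.088 ]
top knob 0.43 [ 0.5355 -0.1005  0.1451]
top rocker_far 0.56 [0.5428 0.0589 0.1041]
side gate 0.91 [ 0.5687 -0.1228  0.0874]
side knob 0.62 [ 0.5372 -0.0998  0.1399]
side rocker_far 0.43 [0.5477 0.0613 0.1086]invalid input
invalid input
```

View pics/wrist1.png

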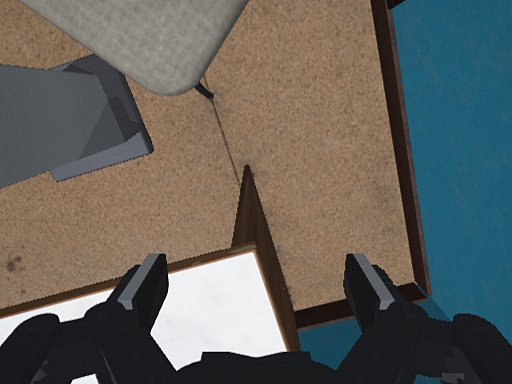

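The wrist picture shows the open fingers (pixels 150,260 and 360,260) still at the start, so the rows were refused. I'll give all six keys in each row.

```bash
python3 -m jog '[{"dx":0,"dy":0,"dz":0,"rx":0,"ry":0,"rz":1},{"dx":0,"dy":0,"dz":0,"rx":0,"ry":0,"rz":1},{"dx":0,"dy":0,"dz":0,"rx":0,"ry":0,"rz":1},{"dx":0,"dy":0,"dz":0,"rx":0,"ry":0,"rz":1},{"dx":0,"dy":0,"dz":0,"rx":0,"ry":0,"rz":1},{"dx":0,"dy":0,"dz":0,"rx":0,"ry":0,"rz":1},{"dx":0,"dy":0,"dz":0,"rx":0,"ry":0,"rz":1},{"dx":0,"dy":0,"dz":0,"rx":0,"ry":0,"rz":0.06},{"dx":-0.74,"dy":0.67,"dz":0,"rx":0,"ry":0,"rz":0},{"dx":-0.74,"dy":0.67,"dz":0,"rx":0,"ry":0,"rz":0}]' 1 20; python3 -c "
from h import *
tip()"
```

```text
time_s: 3.05
tcp_pos: [0.2629, 0.4819, 0.2533]
tcp_rot: [180.0, -0.0, 103.0]
force: [0.2, -0.2, 0.1]
opening: 0.0001
finger_force: 0.0
t 3.05 tcp [0.2629 0.4819 0.2533] rot [180.  -0. 103.] gate-rel fore,left [-165.8  654.4] F [ 0.2 -0.2  0.1] op 0.0001
```

```bash
python3 -m jog '[{"dx":-0.74,"dy":0.67,"dz":0,"rx":0,"ry":0,"rz":0},{"dx":-0.74,"dy":0.67,"dz":0,"rx":0,"ry":0,"rz":0},{"dx":-1,"dy":0,"dz":0,"rx":0,"ry":0,"rz":0},{"dx":-1,"dy":0,"dz":0,"rx":0,"ry":0,"rz":0},{"dx":-1,"dy":0,"dz":0,"rx":0,"ry":0,"rz":0},{"dx":-1,"dy":0,"dz":0,"rx":0,"ry":0,"rz":0},{"dx":-1,"dy":0,"dz":0,"rx":0,"ry":0,"rz":0},{"dx":-1,"dy":0,"dz":0,"rx":0,"ry":0,"rz":0},{"dx":-1,"dy":0,"dz":0,"rx":0,"ry":0,"rz":0},{"dx":-1,"dy":0,"dz":0,"rx":0,"ry":0,"rz":0}]' 1 20; python3 -c "
from h import *
tip()
for n in('wrist','top','side'):
    c,R,t=cam(n)
    cv2.imwrite(f'pics/{n}2.png',cv2.cvtColor(c['frame'],cv2.COLOR_RGB2BGR))
    for l in('gate','knob','rocker_far','mixer'):
        for d in ctrl.place_of(n,l)[:1]: print(n,l,round(d['confidence'],2),world(R,t,d['point']).round(4))
"
```

```text
time_s: 4.3
tcp_pos: [0.4663, -0.057, 0.2537]
tcp_rot: [179.9, 0.0, 102.9]
force: [1.8, 0.6, -0.0]
opening: -0.0001
finger_force: 0.0
t 4.3 tcp [ 0.4663 -0.057   0.2537] rot [179.9   0.  102.9] gate-rel fore,left [-85.9  83.9] F [ 1.8  0.6 -0. ] op -0.0001
wrist gate 0.69 [ 0.5393 -0.0973  0.1416]
wrist knob 0.59 [ 0.5373 -0.0993  0.14  ]
wrist rocker_far 0.85 [0.5416 0.0587 0.1067]
wrist mixer 0.6 [ 0.616  -0.0255 -0.0028]
top rocker_far 0.58 [0.5412 0.0581 0.1061]
top mixer 0.89 [ 0.6164 -0.0228  0.0018]
side gate 0.69 [ 0.5668 -0.1181  0.086 ]
side knob 0.54 [ 0.5395 -0.1011  0.1401]
side rocker_far 0.41 [0.5474 0.0612 0.1045]
side mixer 0.65 [ 0.616  -0.0281 -0.0041]
```

View pics/wrist2.png

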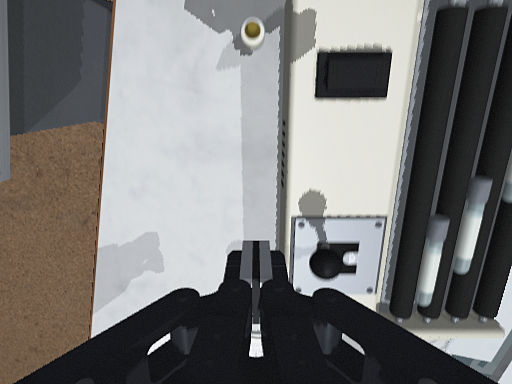

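The picture shows the closed fingers (225–288, 250) aligned with the mixer and near-side of the knob (325,262), rocker at (353,73). Now I lower behind the knob and push forward part way.

```bash
python3 -m jog '[{"dx":-0.94,"dy":0,"dz":0,"rx":0,"ry":0,"rz":0},{"dx":0,"dy":0,"dz":0.85,"rx":0,"ry":0,"rz":0},{"dx":0,"dy":0,"dz":0.85,"rx":0,"ry":0,"rz":0},{"dx":0,"dy":0.12,"dz":0,"rx":0,"ry":0,"rz":0},{"dx":0,"dy":0.12,"dz":0,"rx":0,"ry":0,"rz":0},{"dx":0,"dy":0.12,"dz":0,"rx":0,"ry":0,"rz":0},{"dx":0,"dy":0.12,"dz":0,"rx":0,"ry":0,"rz":0},{"dx":0,"dy":0.12,"dz":0,"rx":0,"ry":0,"rz":0},{"dx":0,"dy":0.12,"dz":0,"rx":0,"ry":0,"rz":0},{"dx":0,"dy":0,"dz":0,"rx":0,"ry":0,"rz":0}]' 1 20
cat > k.py <<'E'
from h import *
import sys
tip()
G=np.array([.5685,-.120]);a=np.radians(12.8)
for n in('wrist','top','side'):
    c,R,t=cam(n)
    cv2.imwrite(f'pics/{n}{sys.argv[1]}.png',cv2.cvtColor(c['frame'],cv2.COLOR_RGB2BGR))
    for l in sys.argv[2:]:
        for d in ctrl.place_of(n,l)[:1]:
            w=world(R,t,d['point']);e=w[:2]-G
            print(n,l,round(d['confidence'],2),w.round(4),"fore,left",(1e3*np.array([e@[np.cos(a),np.sin(a)],e@[-np.sin(a),np.cos(a)]])).round(1))
E
python3 k.py 3 knob gate
```

```text
time_s: 6.3
tcp_pos: [0.5207, -0.1003, 0.1513]
tcp_rot: [-180.0, -0.0, 102.7]
force: [-2.6, 0.7, 2.4]
opening: 0.0
finger_force: 0.9
t 6.3 tcp [ 0.5207 -0.1003  0.1513] rot [-180.    -0.   102.7] gate-rel fore,left [-42.2  29.7] F [-2.6  0.7  2.4] op 0.0
wrist knob 0.93 [ 0.546  -0.096   0.1427] fore,left [-16.6  28.3]
wrist gate 0.76 [ 0.5674 -0.1184  0.0827] fore,left [-0.8  1.8]
side knob 0.73 [ 0.6026  0.2293 -0.0048] fore,left [110.6 333.1]
side gate 0.94 [ 0.5689 -0.1188  0.0861] fore,left [0.7 1. ]
```

```bash
python3 -m jog '[{"dx":0,"dy":0.075,"dz":0,"rx":0,"ry":0,"rz":0},{"dx":0,"dy":0.075,"dz":0,"rx":0,"ry":0,"rz":0},{"dx":0,"dy":0.075,"dz":0,"rx":0,"ry":0,"rz":0},{"dx":0,"dy":0,"dz":0,"rx":0,"ry":0,"rz":0},{"dx":0,"dy":-0.5,"dz":0,"rx":0,"ry":0,"rz":0},{"dx":0,"dy":0,"dz":-0.5,"rx":0,"ry":0,"rz":0},{"dx":0,"dy":0,"dz":0,"rx":0,"ry":0,"rz":0},{"dx":0,"dy":0,"dz":0,"rx":0,"ry":0,"rz":0},{"dx":0,"dy":0,"dz":0,"rx":0,"ry":0,"rz":0},{"dx":0,"dy":0,"dz":0,"rx":0,"ry":0,"rz":0}]' 1 20; python3 k.py 4 knob gate; python3 -c "
import cv2
a=cv2.imread('pics/wrist4.png');cv2.imwrite('pics/w4.png',cv2.resize(a[130:384,180:460],None,fx=2,fy=2))"
```

```text
time_s: 8.0
tcp_pos: [0.5042, -0.104, 0.1805]
tcp_rot: [-179.9, -0.0, 102.7]
force: [-0.2, 0.1, 0.1]
opening: 0.0004
finger_force: 0.0
t 8.0 tcp [ 0.5042 -0.104   0.1805] rot [-179.9   -0.   102.7] gate-rel fore,left [-59.2  29.7] F [-0.2  0.1  0.1] op 0.0004
wrist knob 0.78 [ 0.5587 -0.0927  0.1434] fore,left [-3.6 28.8]
wrist gate 0.76 [ 0.5684 -0.1195  0.0831] fore,left [0.  0.5]
top knob 0.43 [ 5.810e-01 -2.688e-01  1.000e-04] fore,left [ -20.7 -147.9]
side knob 0.72 [ 0.5757 -0.2749  0.0007] fore,left [ -27.3 -152.6]
side gate 0.65 [ 0.5604 -0.0928  0.1439] fore,left [-1.9 28.3]
```

View pics/w4.png

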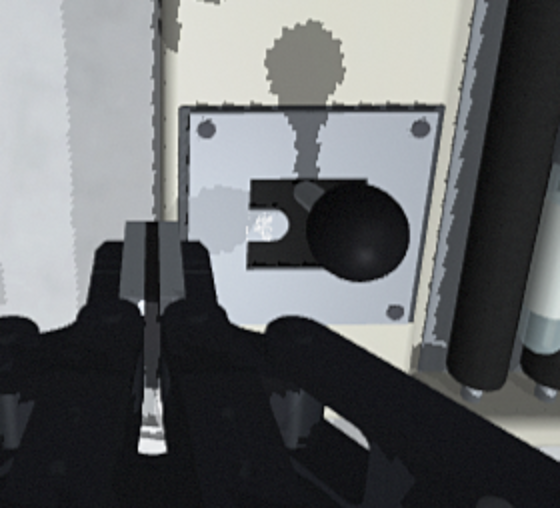

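Rod stands at crop (310,195), mid leg between 247 and 367, i.e. in the cross channel. Next: to the left of the ball, and push right.

```bash
python3 -m jog '[{"dx":0.7,"dy":0,"dz":0,"rx":0,"ry":0,"rz":0},{"dx":0,"dy":0.48,"dz":0,"rx":0,"ry":0,"rz":0},{"dx":0,"dy":0.48,"dz":0,"rx":0,"ry":0,"rz":0},{"dx":0,"dy":0,"dz":0.5,"rx":0,"ry":0,"rz":0},{"dx":-0.15,"dy":0,"dz":0,"rx":0,"ry":0,"rz":0},{"dx":-0.15,"dy":0,"dz":0,"rx":0,"ry":0,"rz":0},{"dx":-0.15,"dy":0,"dz":0,"rx":0,"ry":0,"rz":0},{"dx":-0.15,"dy":0,"dz":0,"rx":0,"ry":0,"rz":0},{"dx":-0.15,"dy":0,"dz":0,"rx":0,"ry":0,"rz":0},{"dx":-0.15,"dy":0,"dz":0,"rx":0,"ry":0,"rz":0}]' 1 20; python3 k.py 5 knob
```

```text
time_s: 9.7
tcp_pos: [0.5636, -0.1039, 0.1516]
tcp_rot: [180.0, 0.0, 102.7]
force: [-0.8, 2.8, 2.4]
opening: -0.0001
finger_force: 1.4
t 9.7 tcp [ 0.5636 -0.1039  0.1516] rot [180.    0.  102.7] gate-rel fore,left [-1.3 16.8] F [-0.8  2.8  2.4] op -0.0001
wrist knob 0.48 [ 0.5676 -0.1246  0.1439] fore,left [-1.9 -4.3]
side knob 0.62 [ 0.5677 -0.1286  0.1461] fore,left [-2.6 -8.2]
```

```bash
python3 -m jog '[{"dx":-0.1,"dy":0,"dz":0,"rx":0,"ry":0,"rz":0},{"dx":-0.1,"dy":0,"dz":0,"rx":0,"ry":0,"rz":0},{"dx":-0.1,"dy":0,"dz":0,"rx":0,"ry":0,"rz":0},{"dx":0,"dy":0,"dz":0,"rx":0,"ry":0,"rz":0},{"dx":0.5,"dy":0,"dz":0,"rx":0,"ry":0,"rz":0},{"dx":0,"dy":0,"dz":-0.6,"rx":0,"ry":0,"rz":0},{"dx":0,"dy":-0.6,"dz":0,"rx":0,"ry":0,"rz":0},{"dx":0,"dy":-0.5,"dz":0,"rx":0,"ry":0,"rz":0},{"dx":0,"dy":0,"dz":0,"rx":0,"ry":0,"rz":0},{"dx":0,"dy":0,"dz":0,"rx":0,"ry":0,"rz":0}]' 1 20; python3 k.py 6 knob; python3 -c "
import cv2
a=cv2.imread('pics/wrist6.png');cv2.imwrite('pics/w6.png',cv2.resize(a[130:384,180:460],None,fx=2,fy=2))"
```

```text
time_s: 11.25
tcp_pos: [0.4976, -0.1067, 0.188]
tcp_rot: [179.9, 0.1, 102.7]
force: [0.1, 0.2, -0.7]
opening: 0.0001
finger_force: 0.0
t 11.25 tcp [ 0.4976 -0.1067  0.188 ] rot [1.799e+02 1.000e-01 1.027e+02] gate-rel fore,left [-66.2  28.6] F [ 0.1  0.2 -0.7] op 0.0001
wrist knob 0.82 [ 0.5711 -0.144   0.1429] fore,left [ -2.8 -23.9]
side knob 0.56 [ 0.5718 -0.1476  0.1431] fore,left [ -2.9 -27.7]
```

View pics/w6.png

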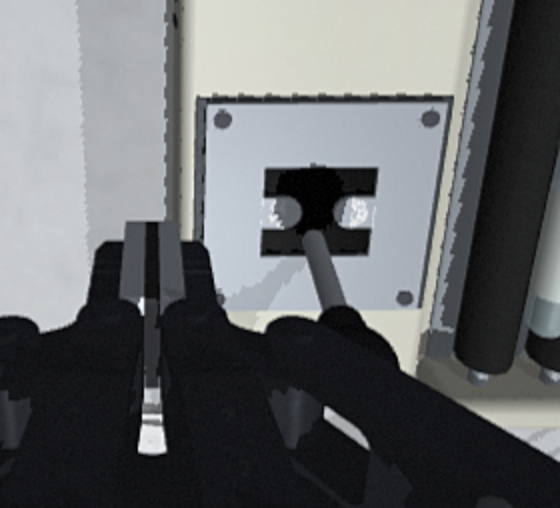

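Rod at crop (315,240), in the right leg at the channel. Go behind the ball and push forward.

```bash
python3 -m jog '[{"dx":-0.91,"dy":0,"dz":0,"rx":0,"ry":0,"rz":0},{"dx":0,"dy":0,"dz":0.6,"rx":0,"ry":0,"rz":0},{"dx":0,"dy":0.5,"dz":0,"rx":0,"ry":0,"rz":0},{"dx":0,"dy":0.1,"dz":0,"rx":0,"ry":0,"rz":0},{"dx":0,"dy":0.1,"dz":0,"rx":0,"ry":0,"rz":0},{"dx":0,"dy":0.1,"dz":0,"rx":0,"ry":0,"rz":0},{"dx":0,"dy":0.1,"dz":0,"rx":0,"ry":0,"rz":0},{"dx":0,"dy":0.1,"dz":0,"rx":0,"ry":0,"rz":0},{"dx":0,"dy":0.1,"dz":0,"rx":0,"ry":0,"rz":0},{"dx":0,"dy":0,"dz":0,"rx":0,"ry":0,"rz":0}]' 1 20; python3 k.py 7 knob
```

```text
time_s: 12.8
tcp_pos: [0.5732, -0.1445, 0.1511]
tcp_rot: [180.0, -0.0, 102.7]
force: [-2.1, -1.0, -0.3]
opening: 0.0002
finger_force: 0.6
t 12.8 tcp [ 0.5732 -0.1445  0.1511] rot [180.   -0.  102.7] gate-rel fore,left [ -0.8 -24.9] F [-2.1 -1.  -0.3] op 0.0002
wrist knob 0.66 [ 0.5986 -0.1389  0.139 ] fore,left [ 25.1 -25.1]
side knob 0.6 [ 0.599  -0.1384  0.1384] fore,left [ 25.7 -24.7]
```

```bash
python3 -m jog '[{"dx":0,"dy":0.05,"dz":0,"rx":0,"ry":0,"rz":0},{"dx":0,"dy":0.05,"dz":0,"rx":0,"ry":0,"rz":0},{"dx":0,"dy":0.04,"dz":0,"rx":0,"ry":0,"rz":0},{"dx":0,"dy":0,"dz":0,"rx":0,"ry":0,"rz":0},{"dx":0,"dy":0,"dz":0,"rx":0,"ry":0,"rz":0},{"dx":0,"dy":0,"dz":0,"rx":0,"ry":0,"rz":0},{"dx":0,"dy":0,"dz":0,"rx":0,"ry":0,"rz":0},{"dx":0,"dy":0,"dz":0,"rx":0,"ry":0,"rz":0},{"dx":0,"dy":0,"dz":0,"rx":0,"ry":0,"rz":0},{"dx":0,"dy":0,"dz":0,"rx":0,"ry":0,"rz":0}]' 1 20; python3 k.py 8 knob
```

```text
time_s: 14.35
tcp_pos: [0.5806, -0.1428, 0.1512]
tcp_rot: [-180.0, -0.0, 102.7]
force: [-4.2, 0.8, -2.5]
opening: -0.0002
finger_force: 1.8
t 14.35 tcp [ 0.5806 -0.1428  0.1512] rot [-180.    -0.   102.7] gate-rel fore,left [  6.8 -24.9] F [-4.2  0.8 -2.5] op -0.0002
wrist knob 0.6 [ 0.6017 -0.1341  0.1327] fore,left [ 29.3 -21.1]
top knob 0.34 [ 0.6811 -0.0506  0.096 ] fore,left [125.2  42.8]
side knob 0.61 [ 0.6062 -0.1384  0.1387] fore,left [ 32.7 -26.3]
```

```bash
python3 -m jog '[{"dx":0,"dy":0.02,"dz":0,"rx":0,"ry":0,"rz":0},{"dx":0,"dy":0.02,"dz":0,"rx":0,"ry":0,"rz":0},{"dx":0,"dy":0,"dz":0,"rx":0,"ry":0,"rz":0},{"dx":0,"dy":0,"dz":0,"rx":0,"ry":0,"rz":0},{"dx":0,"dy":0,"dz":0,"rx":0,"ry":0,"rz":0},{"dx":0,"dy":0,"dz":0,"rx":0,"ry":0,"rz":0},{"dx":0,"dy":0,"dz":0,"rx":0,"ry":0,"rz":0},{"dx":0,"dy":0,"dz":0,"rx":0,"ry":0,"rz":0},{"dx":0,"dy":0,"dz":0,"rx":0,"ry":0,"rz":0},{"dx":0,"dy":0,"dz":0,"rx":0,"ry":0,"rz":0}]' 1 20; python3 k.py 9 knob
```

```text
time_s: 15.9
tcp_pos: [0.5818, -0.1425, 0.1511]
tcp_rot: [-179.8, -0.0, 102.7]
force: [-6.0, -0.8, -0.9]
opening: 0.0
finger_force: 3.4
t 15.9 tcp [ 0.5818 -0.1425  0.1511] rot [-179.8   -0.   102.7] gate-rel fore,left [  8.  -24.9] F [-6.  -0.8 -0.9] op 0.0
wrist knob 0.57 [ 0.6063 -0.138   0.1364] fore,left [ 32.9 -25.9]
top knob 0.71 [ 0.5678 -0.119   0.0904] fore,left [-0.4  1.1]
side knob 0.66 [ 0.5777 -0.273  -0.002 ] fore,left [ -24.9 -151.2]
```

```bash
python3 -m jog '[{"dx":0,"dy":0.03,"dz":0,"rx":0,"ry":0,"rz":0},{"dx":0,"dy":0.03,"dz":0,"rx":0,"ry":0,"rz":0},{"dx":0,"dy":0,"dz":0,"rx":0,"ry":0,"rz":0},{"dx":0,"dy":0,"dz":0,"rx":0,"ry":0,"rz":0},{"dx":0,"dy":0,"dz":0,"rx":0,"ry":0,"rz":0},{"dx":0,"dy":0,"dz":0,"rx":0,"ry":0,"rz":0},{"dx":0,"dy":0,"dz":0,"rx":0,"ry":0,"rz":0},{"dx":0,"dy":0,"dz":0,"rx":0,"ry":0,"rz":0},{"dx":0,"dy":0,"dz":0,"rx":0,"ry":0,"rz":0},{"dx":0,"dy":0,"dz":0,"rx":0,"ry":0,"rz":0}]' 1 20; python3 k.py 10 knob
```

```text
time_s: 17.45
tcp_pos: [0.5829, -0.1422, 0.1508]
tcp_rot: [-179.6, -0.1, 102.7]
force: [-11.3, -3.1, 2.4]
opening: -0.0001
finger_force: 6.2
t 17.45 tcp [ 0.5829 -0.1422  0.1508] rot [-1.796e+02 -1.000e-01  1.027e+02] gate-rel fore,left [  9.1 -24.8] F [-11.3  -3.1   2.4] op -0.0001
wrist knob 0.95 [ 0.6097 -0.1347  0.1363] fore,left [ 37.  -23.5]
side knob 0.45 [ 0.6074 -0.1335  0.1362] fore,left [ 34.9 -21.8]
```

Force went to 11.7 N at knob fore ≈ 35 mm: home. Back off, up, and over to the rocker.

```bash
python3 -m jog '[{"dx":0,"dy":-0.6,"dz":0,"rx":0,"ry":0,"rz":0},{"dx":0,"dy":0,"dz":-0.9,"rx":0,"ry":0,"rz":0},{"dx":0.85,"dy":0,"dz":0,"rx":0,"ry":0,"rz":0},{"dx":0.85,"dy":0,"dz":0,"rx":0,"ry":0,"rz":0},{"dx":0.85,"dy":0,"dz":0,"rx":0,"ry":0,"rz":0},{"dx":0.85,"dy":0,"dz":0,"rx":0,"ry":0,"rz":0},{"dx":0,"dy":0,"dz":0,"rx":0,"ry":0,"rz":0},{"dx":0,"dy":0,"dz":0,"rx":0,"ry":0,"rz":0},{"dx":0,"dy":0,"dz":0,"rx":0,"ry":0,"rz":0},{"dx":0,"dy":0,"dz":0,"rx":0,"ry":0,"rz":0}]' 1 20; python3 k.py 11 knob rocker_far; python3 -c "
import cv2,numpy as np
a=cv2.imread('pics/wrist11.png')[84:384,160:512];b=cv2.imread('pics/side11.png')[170:270,200:330]
b=cv2.resize(b,(390,300));cv2.imwrite('pics/w11.png',np.hstack([a,b]))"
```

```text
time_s: 19.0
tcp_pos: [0.5074, 0.0484, 0.2054]
tcp_rot: [180.0, 0.0, 102.6]
force: [0.1, -0.4, 0.2]
opening: 0.0
finger_force: 0.0
t 19.0 tcp [0.5074 0.0484 0.2054] rot [180.    0.  102.6] gate-rel fore,left [-22.6 177.8] F [ 0.1 -0.4  0.2] op 0.0
wrist rocker_far 0.9 [0.545  0.0595 0.1083] fore,left [ 16.9 180.3]
top knob 0.62 [ 0.6103 -0.1392  0.1432] fore,left [ 36.5 -28. ]
side knob 0.56 [ 0.6078 -0.1357  0.1359] fore,left [ 34.8 -24.1]
side rocker_far 0.51 [0.5482 0.061  0.109 ] fore,left [ 20.3 181. ]
```

View pics/w11.png

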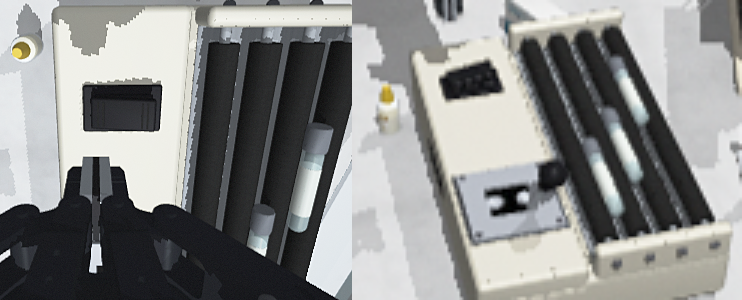

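Knob sits at the far right of the gate (crop 550,177), tubes untouched. Now over the rocker's far half (crop 140,105) and down.

```bash
python3 -m jog '[{"dx":0.04,"dy":0.78,"dz":0,"rx":0,"ry":0,"rz":0},{"dx":0,"dy":0,"dz":0.55,"rx":0,"ry":0,"rz":0},{"dx":0,"dy":0,"dz":0.4,"rx":0,"ry":0,"rz":0},{"dx":0,"dy":0,"dz":0.1,"rx":0,"ry":0,"rz":0},{"dx":0,"dy":0,"dz":0.08,"rx":0,"ry":0,"rz":0},{"dx":0,"dy":0,"dz":0.08,"rx":0,"ry":0,"rz":0},{"dx":0,"dy":0,"dz":0.05,"rx":0,"ry":0,"rz":0},{"dx":0,"dy":0,"dz":0.03,"rx":0,"ry":0,"rz":0},{"dx":0,"dy":0,"dz":0,"rx":0,"ry":0,"rz":0},{"dx":0,"dy":0,"dz":0,"rx":0,"ry":0,"rz":0}]' 1 20; python3 k.py 12 rocker_far
```

```text
time_s: 20.7
tcp_pos: [0.5524, 0.0622, 0.1283]
tcp_rot: [179.9, 0.0, 102.7]
force: [0.5, 1.0, 1.5]
opening: -0.0001
finger_force: 0.8
t 20.7 tcp [0.5524 0.0622 0.1283] rot [179.9   0.  102.7] gate-rel fore,left [ 24.3 181.3] F [0.5 1.  1.5] op -0.0001
wrist rocker_far 0.73 [0.5413 0.0611 0.1047] fore,left [ 13.6 182.6]
side rocker_far 0.53 [0.5453 0.0603 0.1024] fore,left [ 17.4 180.9]
```

Contact is starting; press on in small steps.

```bash
python3 -m jog '[{"dx":0,"dy":0,"dz":0.03,"rx":0,"ry":0,"rz":0},{"dx":0,"dy":0,"dz":0.03,"rx":0,"ry":0,"rz":0},{"dx":0,"dy":0,"dz":0.03,"rx":0,"ry":0,"rz":0},{"dx":0,"dy":0,"dz":0,"rx":0,"ry":0,"rz":0},{"dx":0,"dy":0,"dz":0,"rx":0,"ry":0,"rz":0},{"dx":0,"dy":0,"dz":0,"rx":0,"ry":0,"rz":0},{"dx":0,"dy":0,"dz":0,"rx":0,"ry":0,"rz":0},{"dx":0,"dy":0,"dz":0,"rx":0,"ry":0,"rz":0},{"dx":0,"dy":0,"dz":0,"rx":0,"ry":0,"rz":0},{"dx":0,"dy":0,"dz":0,"rx":0,"ry":0,"rz":0}]' 1 20
python3 -m jog '[{"dx":0,"dy":0,"dz":0.02,"rx":0,"ry":0,"rz":0},{"dx":0,"dy":0,"dz":0.02,"rx":0,"ry":0,"rz":0},{"dx":0,"dy":0,"dz":0,"rx":0,"ry":0,"rz":0},{"dx":0,"dy":0,"dz":0,"rx":0,"ry":0,"rz":0},{"dx":0,"dy":0,"dz":0,"rx":0,"ry":0,"rz":0},{"dx":0,"dy":0,"dz":0,"rx":0,"ry":0,"rz":0},{"dx":0,"dy":0,"dz":0,"rx":0,"ry":0,"rz":0},{"dx":0,"dy":0,"dz":0,"rx":0,"ry":0,"rz":0},{"dx":0,"dy":0,"dz":0,"rx":0,"ry":0,"rz":0},{"dx":0,"dy":0,"dz":0,"rx":0,"ry":0,"rz":0}]' 1 20
```

```text
time_s: 22.25
tcp_pos: [0.5521, 0.0621, 0.1226]
tcp_rot: [180.0, 0.0, 102.7]
force: [4.4, 0.9, 3.1]
opening: -0.0002
finger_force: 2.0
time_s: 23.5
tcp_pos: [0.5523, 0.0622, 0.1222]
tcp_rot: [179.9, 0.0, 102.7]
force: [0.6, 0.4, 17.1]
opening: 0.0001
finger_force: 8.4
```

```bash
python3 -m jog '[{"dx":0,"dy":0,"dz":-0.3,"rx":0,"ry":0,"rz":0},{"dx":0,"dy":0,"dz":-1,"rx":0,"ry":0,"rz":0},{"dx":0,"dy":0,"dz":-0.6,"rx":0,"ry":0,"rz":0},{"dx":0,"dy":-1,"dz":0,"rx":0,"ry":0,"rz":0},{"dx":0,"dy":-0.5,"dz":0,"rx":0,"ry":0,"rz":0},{"dx":0,"dy":0,"dz":0,"rx":0,"ry":0,"rz":0},{"dx":0,"dy":0,"dz":0,"rx":0,"ry":0,"rz":0},{"dx":0,"dy":0,"dz":0,"rx":0,"ry":0,"rz":0},{"dx":0,"dy":0,"dz":0,"rx":0,"ry":0,"rz":0},{"dx":0,"dy":0,"dz":0,"rx":0,"ry":0,"rz":0}]' 1 20; python3 k.py 13 knob rocker_far sample_1; python3 -c "
import cv2,numpy as np
a=cv2.imread('pics/wrist13.png')[84:384,160:512];b=cv2.imread('pics/side13.png')[170:270,200:330]
b=cv2.resize(b,(390,300));cv2.imwrite('pics/w13.png',np.hstack([a,b]))"
```

```text
time_s: 24.75
tcp_pos: [0.4644, 0.0424, 0.2339]
tcp_rot: [-180.0, -0.0, 102.7]
force: [0.5, -0.5, -0.5]
opening: 0.0002
finger_force: 0.0
t 24.75 tcp [0.4644 0.0424 0.2339] rot [-180.    -0.   102.7] gate-rel fore,left [-65.9 181.3] F [ 0.5 -0.5 -0.5] op 0.0002
wrist rocker_far 0.89 [0.545  0.0599 0.0994] fore,left [ 17.  180.6]
wrist sample_1 0.96 [ 0.6832 -0.0487  0.0967] fore,left [127.7  44.1]
top knob 0.51 [ 0.6043 -0.138   0.1413] fore,left [ 31.  -25.5]
top sample_1 0.63 [ 0.6587 -0.0963  0.0922] fore,left [93.2  3.1]
side knob 0.43 [ 0.4296  0.082  -0.002 ] fore,left [-90.7 227.8]
side rocker_far 0.63 [0.547  0.0623 0.1   ] fore,left [ 19.4 182.5]
side sample_1 0.7 [0.6919 0.0269 0.0959] fore,left [152.9 115.9]
```

View pics/w13.png

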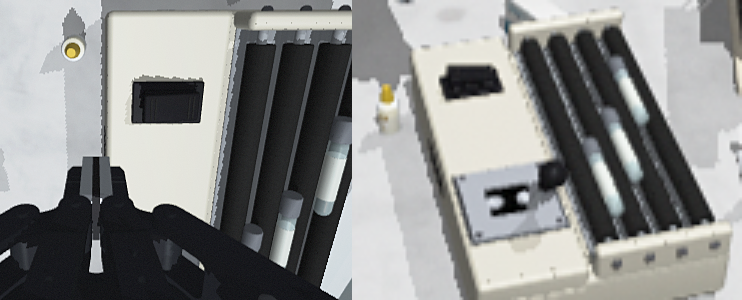

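The rocker's far half is now down: z went from about 0.107 to 0.100, and its near edge is raised (165,103). The knob is still far right (550,177), the tubes are in place, and the hand is clear.

```bash
python3 -c "
from cell import ctrl
print(ctrl.job_done())"
```

```text
the job is handed in; nothing more can be done
None
```

The lever is home in third, the rocker was then pressed on, the hand is clear, the tubes are still on the rollers, and the job was handed in at about 25 s of the 51 s allowed.

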